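# Scan the blue-lidded sample tin and hang up the scanner

### The arm

A 6-joint arm with a two-finger parallel gripper is mounted at the origin on the work surface. World frame = base frame: x ahead of the robot, y to its left, z up, the work surface at z = 0. Lengths are in m, angles in degrees, forces in N, time in s.
With the tool pointing down it reaches from about 0.3 to 0.85 m from the base axis. Payload 4.2 kg.
Tool frame: the origin (TCP) lies on the centre line of the jaws, within the pads' length; the fingertips stand bot.finger_overhang ahead of it and the grasp point (between the pads) lies 11 mm behind it (bot.finger_overhang is the distance from the TCP to the fingertips, in m); z points along the fingers, y is the line along which they close (so a half turn about z gives the same grasp; the last joint's range is limited). The gripper opens to 91 mm and grips with 3 to 60 N. Pads are 32 mm wide; open, the fingers measure 118 mm over their backs; the gripper's body (76 mm by 178 mm) begins 60 mm behind the grasp point.
Start: joints at [74.37, 18.312, 89.639, -0, 72.044, -1.146], TCP at [0.144, 0.557, 0.222] pointing down, gripper open.
Joint ranges: [-177.97, 177.97], [-48.28, 115.42], [12.27, 149.76], [-77.06, 257.06], [2.81, 150.46], [-146.56, 146.56]. Speed limits (degrees/s): [147.25, 147.25, 180, 180, 180, 180].

### API

Orientations are given as [roll, pitch, yaw] about the fixed x, y, z axes, in that order (R = Rz(yaw) Ry(pitch) Rx(roll)).
In Python, from bench import bot, command_gripper, kin, sensors, vision, finish_job gives the robot as it stands. Calls block until the motion is done:
- bot.move_ptp(position, orientation): joint-space move of the TCP to a pose.
- bot.move_linear(position, orientation=None, feed=0.15, threshold=None): straight line of the TCP; orientation=None keeps the orientation; feed is the mean speed in m/s. With threshold (N) it stops when the force on the tool has changed by that much, and returns True; else False.
- bot.move_j(angles): joint-space move.
- command_gripper(opening): opening from 0.0 (shut) to 1.0 (fully open); the grip force is fixed at half the most; returns when the fingers have stopped.
- bot.wait(seconds).
- kin.inverse_kinematics(position, orientation): joint angles nearest the present ones, or None.
- sensors.sense(): the state.
- vision.capture(name): name is "scene" or "side" or "wrist"; returns the picture (420x560x3 uint8, red, green, blue); there is no depth.
- vision.get_calibration(name): a dict with "fx", "fy", "cx", "cy" (pixels), "view" (4x4, takes a point from world to camera coordinates). Camera axes: x right, y up, looking along -z (the intrinsics and any distortion apply to the point x, -y, -z); pixel columns grow to the right and rows downward; lengths in m; the calibration is good to about 2 mm. A picture is of the moment at which its call begins: read the wrist's pose just before it. get_calibration takes no time and is no camera call; for the wrist camera it gives the pose at the moment of the call.
A pose or a line that the arm cannot do raises bot.Unreachable and nothing moves.
- finish_job(): hands the job in; it is judged then, once.
The state is a dict: "t": time; "q": joint angles; "joint_vel": joint speeds; "effort": joint torques, N m; "tcp_pos": TCP position; "tool_rot": TCP orientation; "force": force on the tool from outside, world axes, zero at the start; "moment": the same for the moment, N m; "width": opening from 0.0 (shut) to 1.0 (fully open); "finger_force": force on a finger pad.
Only numpy, scipy, OpenCV 4.12 (cv2) and the standard library are available. Lean on these libraries where they do the work, as an engineer would, in place of code of your own. Each camera call takes 0.05 s, during which the arm holds its last target. There are 200 camera calls.

### The job

Pick up the cordless barcode scanner and point its red window squarely at the middle of the barcode label on the sample tin with the blue lid, about 10 cm away, and hold it steady there for two seconds. Then hang the scanner by the loop of its trigger guard on the hook of the stand and let go. Leave the other things on the bench where they are.

Things in the scene. Friction and masses are not known exactly. Their poses are not given: they have to be found in the camera images.
- scanner: Pistol-shaped barcode scanner, 155 mm tall, 0.35 kg, upright on its foot. Origin: under the grip at the foot's underside; x forward (window's way), z up. mm: black foot x -20..85, 60 wide, 22 high; grip x -16..14, 30 wide; white barrel x -30..110, 44 wide, z 105..155, to be gripped across from above by its upper part; blue guard bar 9 thick at x 64, down to z 58, back to the grip.
- scanner_window (a point): Centre of the red window at the front end of the barrel (110, 0, 130 mm from the scanner's origin); axes as the scanner's: it looks along x.
- scanner_grip (a point): Good grasp point in the barrel's upper part, above the centre of mass: (34, 0, 142) mm from the scanner's origin; axes as the scanner's.
- scanner_guard (a point): Middle of the opening inside the trigger guard: (37, 0, 80) mm from the scanner's origin. The opening runs through along y, about 45 mm long (x 14 to 59) and 50 mm high; its ceiling is the barrel's flat underside at z 105, where the hook should carry it. The centre of mass lies about 55 mm below that ceiling, at x 32.
- label_blue (a point): Steel sample tin (72 wide, 110 long, 45 mm thick) fixed leaning in the rack, blue lid on its upper end, white 56 by 40 mm barcode label on its sloping front. This point: middle of the label; x points out of the label, square to it (35 degrees above level), y across it, z up the slope.
- label_yellow (a point): Steel sample tin (72 wide, 110 long, 45 mm thick) fixed leaning in the rack, yellow lid on its upper end, white 56 by 40 mm barcode label on its sloping front. This point: middle of the label; x points out of the label, square to it (35 degrees above level), y across it, z up the slope.
- label_green (a point): Steel sample tin (72 wide, 110 long, 45 mm thick) fixed leaning in the rack, green lid on its upper end, white 56 by 40 mm barcode label on its sloping front. This point: middle of the label; x points out of the label, square to it (35 degrees above level), y across it, z up the slope.
- rack: Sloped aluminium rack 290 mm wide, 170 mm deep, with three tins side by side, 95 mm apart, whose lids reach 185 mm above the bench. Fixed. Origin: centre of its underside; its x axis points to the side that the labels face (away from the robot), z up.
- hook_stand: Fixed stand: dark base plate 150 by 110 by 12 mm, a 16 mm steel post 68 mm along +x from the origin, and a level yellow 10 mm round rod, centre 180 mm above the bench, from the post along -x to its open end at x -42 mm, where its tip turns up 8 mm above the rod's top. Nothing is higher than the tip. Origin: on the bench under the rod's seat; z up.
- hook_seat (a point): Point on the rod's centre line, 180 mm above the bench, 42 mm from the open end and 68 mm from the post: where the scanner should hang. x axis along the rod, pointing from the open end to the post.
- calculator: Black desk calculator 130 by 75 by 14 mm, origin under its centre. Bystander.
- brush: Bench brush lying flat. Bystander.
- jar: Amber glass jar, 68 mm across, 95 mm tall, origin under its centre. Bystander.
- beaker: Clear beaker, 72 mm across, 90 mm tall, origin under its centre. Bystander.
- weight: Brass balance weight, 38 mm across, 44 mm tall, origin under its centre. Bystander.
- carton: Cardboard carton 90 by 130 by 70 mm, origin under its centre. Bystander.
There are look-alikes about, which are no part of the job. Leave any pink look-alike of the scanner alone. What is shaped like the hook_stand but purple or turquoise is not meant.

How it is judged (in metres and radians):
On the way:
1. window 50 to 150 mm from the blue tin's label, held by the fingers, label centre within 15 mm of the window's axis each way, square within 15 degrees, under 30 mm/s and 0.2 rad/s, for 1.5 s (x of label_blue in the frame of scanner_window between 0.05 and 0.15 m and y of label_blue in the frame of scanner_window between -0.015 and 0.015 m and z of label_blue in the frame of scanner_window between -0.015 and 0.015 m and angle between the x axis of scanner and the x axis of label_blue, either way round below 0.27 rad and linear speed of scanner below 0.03 m/s and angular speed of scanner below 0.2 rad/s and contact force between the fingers and scanner above 1 N), for 1.5 s.
At the end, for the whole second after the job is handed in: The scanner hangs still on the hook, let go: the rod runs through its trigger guard and carries it (seat within 50 mm of the guard's middle along the rod, 30 mm along the barrel, -5 to 35 mm above it), upright within 34 degrees, its foot over 30 mm above the bench (x of hook_seat in the frame of scanner_guard between -0.03 and 0.03 m and z of hook_seat in the frame of scanner_guard between -0.005 and 0.035 m and y of hook_seat in the frame of scanner_guard between -0.05 and 0.05 m and contact force between scanner and hook_stand above 1 N and height (world z) of scanner above 0.03 m and angle between scanner's own z axis and vertical below 0.6 rad and linear speed of scanner below 0.03 m/s and angular speed of scanner below 0.3 rad/s); the robot touches nothing.
It fails at once if a bystander on the bench is moved by more than 30 mm (distance of any of calculator, brush, jar, beaker, weight, carton from where it was at the start of the episode above 0.03 m).
It also fails if it takes over 61 s, if anything falls off the work surface, if the arm or the gripper's body presses on something with over 40 N, if the wrist force passes 120 N, or if a joint passes its speed limit or range.

## Working session

There is one attempt and no reset: what is moved stays moved. The work goes in short steps, each a Python script; the robot and the scene stay as the last script left them, time stands still between calls to the robot, and variables do not carry over. Pictures are saved under pics/ and viewed, at most 10 in all, crops included, and the job is handed in when it is done.

```bash
ls; mkdir -p pics; python3 - <<'E'
from bench import bot,vision,sensors
import cv2
for n in ["scene","side"]:
    im=vision.capture(n); cv2.imwrite(f"pics/{n}0.png",cv2.resize(im[:,:,::-1],(784,588),interpolation=cv2.INTER_CUBIC))
    cv2.imwrite(f"{n}0raw.png",im[:,:,::-1])
    print(vision.get_calibration(n))
print(bot.finger_overhang,sensors.sense())
E
```

```text
pics
{'fx': 413.30540084754773, 'fy': 413.30540084754773, 'cx': 280.6290515318058, 'cy': 205.1851384366554, 'view': array([[-0.08065189,  0.99654925, -0.01961785,  0.15907665],
       [-0.58667667, -0.03155056,  0.80920643,  0.21458637],
       [ 0.80579511,  0.07677336,  0.58719681, -1.79668698],
       [ 0.        ,  0.        ,  0.        ,  1.        ]])}
{'fx': 546.4312595879429, 'fy': 546.4312595879429, 'cx': 291.8681559451108, 'cy': 209.45954437329556, 'view': array([[ 0.72259822, -0.69100527,  0.01906641, -0.42515292],
       [ 0.47840206,  0.51980367,  0.70776805, -0.27804536],
       [-0.49898225, -0.50231052,  0.70618755, -1.50533622],
       [ 0.        ,  0.        ,  0.        ,  1.        ]])}
0.008 {'t': 0.1, 'q': array([ 7.43701544e+01,  1.83478242e+01,  8.96983161e+01, -8.07656758e-04,
        7.20424875e+01, -1.14770185e+00]), 'joint_vel': array([ 0.03028584, -0.03675343, -0.13752967,  0.03679595,  0.16042635,
        0.04058249]), 'effort': array([ 2.59962735e-04, -4.13338566e+01, -2.32508665e+01,  7.28587224e-02,
        4.21957299e-02, -7.31422824e-05]), 'tcp_pos': array([0.14370215, 0.55631783, 0.22121333]), 'tool_rot': array([-1.79911375e+02, -1.00742665e-03,  1.65518105e+02]), 'force': array([-0.12222646, -0.22277575,  0.25770679]), 'moment': array([-0.0205602 , -0.0211248 ,  0.00743422]), 'finger_force': 0.0, 'width': 0.9963589606738095}
```

View pics/scene0.png

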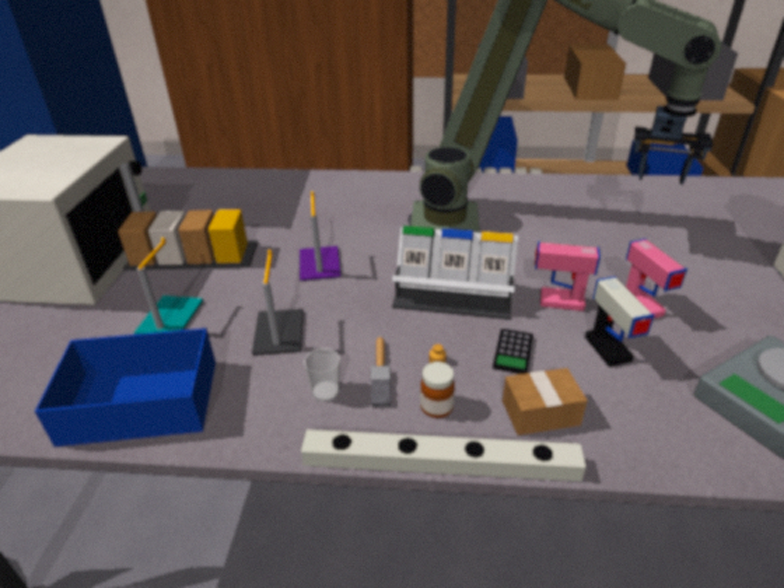

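View pics/side0.png

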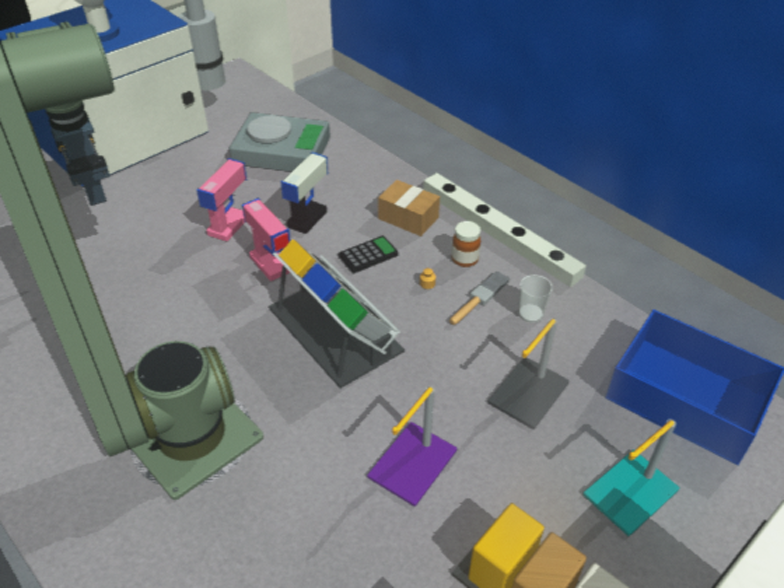

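Scene view: white scanner at (615,310), rack with blue-lid tin in the middle at (457,265), real (dark-base) stand at (278,310). Side view: scanner (305,190), rack (330,300), dark stand (530,370). Next: enlarged crops with ticks for keypoints.

```bash
cat > tile.py <<'E'
import cv2,numpy as np
def crop(im,x0,y0,w,h,s=4):
    c=cv2.resize(im[y0:y0+h,x0:x0+w],(w*s,h*s),interpolation=cv2.INTER_CUBIC)
    for x in range(-(-x0//10)*10,x0+w,10):
        X=int((x-x0+.5)*s); cv2.line(c,(X,0),(X,4 if x%20 else 9),(0,255,255),1)
        if x%20==0: cv2.putText(c,str(x),(X-10,19),0,.35,(0,0,255),1)
    for y in range(-(-y0//10)*10,y0+h,10):
        Y=int((y-y0+.5)*s); cv2.line(c,(0,Y),(4 if y%20 else 9,Y),(0,255,255),1)
        if y%20==0: cv2.putText(c,str(y),(11,Y+4),0,.35,(0,0,255),1)
    return c
E
python3 - <<'E'
import cv2,numpy as np
from tile import crop
for n,a,b,r in [("scene",(405,190),(165,172),(270,120)),("side",(185,103),(345,222),(180,150))]:
    im=cv2.imread(f"{n}0raw.png")
    L=np.vstack([crop(im,*a,80,70),crop(im,*b,80,80)])
    cv2.imwrite(f"pics/{n}1.png",np.hstack([L,crop(im,*r,120,150)]))
E
```

```text
(no output)
```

View pics/scene1.png

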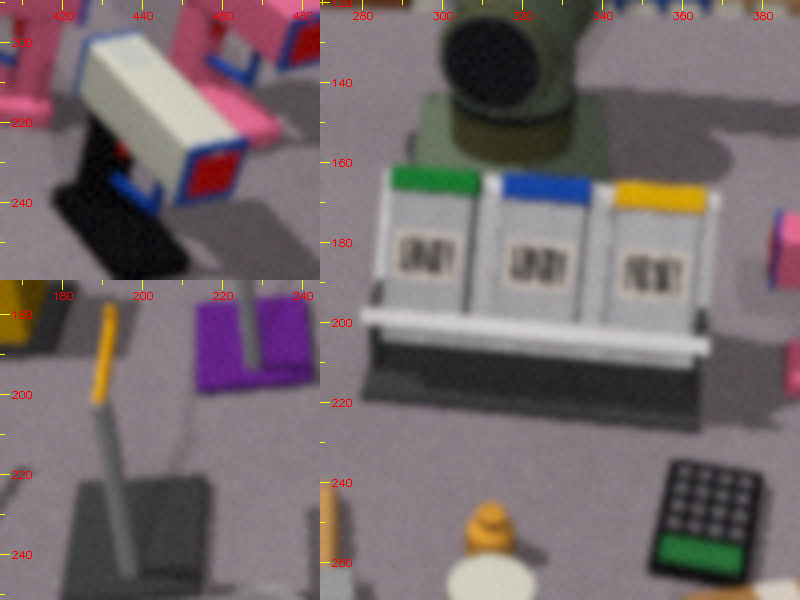

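View pics/side1.png

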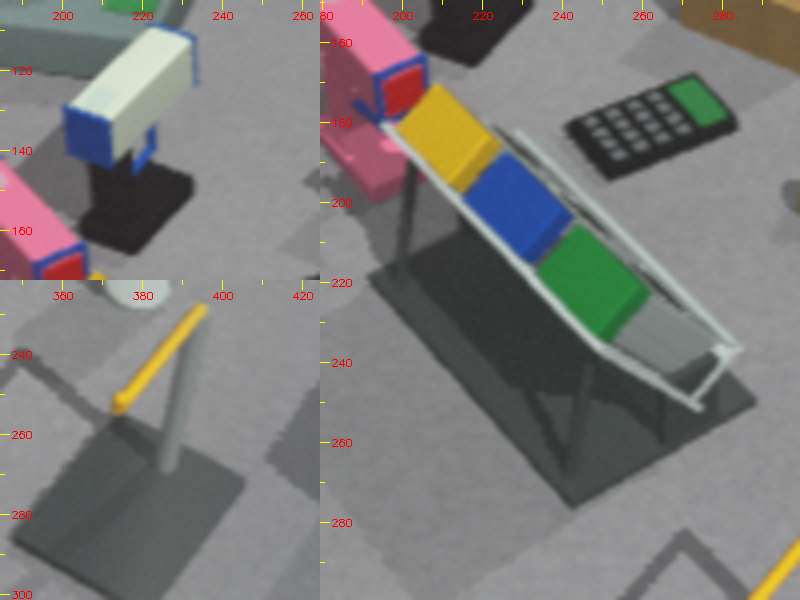

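Scene and side crops show clear keypoints: scanner front-frame and rear top corners, hook rod/post ends, rack base corners, blue label at raw (324,186.5). Fitting planar poses to them.

```bash
cat > fit.py <<'E'
import numpy as np
from scipy.optimize import least_squares
from bench import vision
C={n:vision.get_calibration(n) for n in("scene","side")}
def proj(c,P):
    p=np.c_[P,np.ones(len(P))]@c["view"].T
    return np.c_[c["cx"]-c["fx"]*p[:,0]/p[:,2],c["cy"]+c["fy"]*p[:,1]/p[:,2]]
def ray(c,u,v):
    R=c["view"][:3,:3];t=c["view"][:3,3]
    return -R.T@t,R.T@np.array([(u-c["cx"])/c["fx"],-(v-c["cy"])/c["fy"],-1])
def world(p,M):
    M=np.asarray(M,float)/1000;c,s=np.cos(p[2]),np.sin(p[2])
    return np.c_[p[0]+c*M[:,0]-s*M[:,1],p[1]+s*M[:,0]+c*M[:,1],M[:,2]]
def fit(obs,p0):
    def f(p):return np.concatenate([(proj(C[n],world(p,[o[0] for o in L]))-[o[1] for o in L]).ravel() for n,L in obs.items()])
    r=least_squares(f,p0,loss="soft_l1");return r.x,f(r.x).reshape(-1,2).round(1)
E
python3 - <<'E'
from fit import *
np.set_printoptions(suppress=True,precision=4)
S={"scene":[((110,-22,155),(451.7,226.7)),((110,22,155),(467,224.2)),((110,22,105),(463.7,239.5)),((110,-22,105),(449,241.7)),((-30,-22,155),(425.7,200)),((-30,22,155),(439,198))],
"side":[((-30,22,155),(201,128.5)),((-30,-22,155),(213,133.3)),((-30,-22,105),(212.3,144)),((-30,22,105),(201.3,140.3)),((110,22,155),(222.3,109.8)),((110,-22,155),(233.8,112.3)),((110,-22,105),(233.3,124))]}
H={"scene":[((68,0,12),(196.8,246)),((68,0,180),(189.3,202.3)),((-42,0,190),(192.6,178))],
"side":[((-42,0,180),(374.8,253.3)),((68,0,180),(395.5,229.5)),((68,0,12),(386.8,269.8))]}
R={"scene":[((85,-145,0),(280.5,219.8)),((85,145,0),(365,227.8))],
"side":[((-85,145,0),(192,219.8)),((-85,-145,0),(243,276.8)),((85,-145,0),(289.3,250.3))]}
for k,o,p0 in[("scanner",S,(.5,.4,.5)),("hook",H,(.5,-.3,0)),("rack",R,(.4,0,0))]:
    p,r=fit(o,p0);print(k,p[:2],np.degrees(p[2]));print(r.T)
c,s=np.cos(p[2]),np.sin(p[2])
# blue lid front edge at z=.185
E=[]
for u,v in((226,187.7),(242.7,203.5)):
    o,d=ray(C["side"],u,v);E.append(o+d*(.185-o[2])/d[2]);print("edge",E[-1])
m=np.mean(E,0);n=np.array([c*np.cos(.6109),s*np.cos(.6109),np.sin(.6109)])
o,d=ray(C["scene"],324,186.3);L=o+d*((m-o)@n)/(d@n)
rel=L-[p[0],p[1],0];print("label",L,"rackframe",c*rel[0]+s*rel[1],-s*rel[0]+c*rel[1],"slope dist",np.linalg.norm(L-m))
E
```

```text
scanner [0.5507 0.3601] 19.163387793267187
[[ 1.2 -0.  -1.  -0.   0.5  0.2 -0.1 -1.1  0.8  1.   0.8  0.   1.3]
 [ 0.2 -0.  -1.6 -1.1 -1.1 -1.4  0.5 -0.5  0.6  0.5 -1.8 -0.8 -0.9]]
hook [ 0.5465 -0.3894] 8.568496998306735
[[ 0.  -0.4 -0.3 -0.3  0.2  0.2]
 [-2.2 -1.2  0.5 -0.1 -0.2 -1.7]]
rack [0.3872 0.0282] -5.612358854387136
[[-0.4 -0.2 -0.2  0.1 -0.2]
 [-0.2 -0.1 -0.2 -0.2 -0.4]]
edge [0.3751 0.0598 0.185 ]
edge [ 0.3684 -0.0236  0.185 ]
label [0.4193 0.0228 0.1181] rackframe 0.032445767574985775 -0.002264905335704022 slope dist 0.08225934131105518
```

```bash
cat > poses.py <<'E'
import numpy as np
from scipy.spatial.transform import Rotation as Ro
def tcp(origin,Rs,sgn):
    """TCP pose that holds the scanner (origin, rotation Rs) by its grip point; sgn=+1: tool x along scanner x"""
    T=Ro.from_matrix(np.c_[sgn*Rs[:,0],-sgn*Rs[:,1],-Rs[:,2]])
    return np.asarray(origin)+Rs@[.034,0,.131],T.as_euler("xyz",degrees=True)
def yawR(d):return Ro.from_euler("z",d,degrees=True).as_matrix()
n=np.array([np.cos(np.radians(-5.6))*np.cos(.6109),np.sin(np.radians(-5.6))*np.cos(.6109),np.sin(.6109)])
LABEL=np.array([.4195,.024,.118])
def scanR(roll=0):
    y=np.cross([0,0,1],-n);y/=np.linalg.norm(y)
    return np.c_[-n,y,np.cross(-n,y)]@Ro.from_euler("x",roll,degrees=True).as_matrix()
def scan(d,roll=0):
    R=scanR(roll);return LABEL+d*n-R@[.110,0,.130],R
def hang(hx,hy,hyaw,along,up,sgn_y):
    """scanner with rod at scanner x=32mm; along = offset of guard from seat along rod (+ to post); up= height of origin"""
    R=yawR(hyaw+sgn_y*90);h=yawR(hyaw)[:,0]
    return np.array([hx,hy,0])+h*along-R@[.032,0,0]+[0,0,up],R
E
python3 - <<'E'
from poses import *
from fit import C,ray
from bench import kin
np.set_printoptions(suppress=True,precision=3)
def gp(u,v,z):
    o,d=ray(C["scene"],u/1.4,v/1.4);return o+d*(z-o[2])/d[2]
print("jar",gp(437,372,.095),"beaker",gp(323,358,.09),"weight",gp(438,352,.044),"brush",gp(380,340,.02),gp(380,395,.02),"carton",gp(543,385,.07),"calc",gp(514,350,.014))
print("pinkA front",gp(684,275,.13),gp(660,290,.11),"rear",gp(630,243,.155))
print("pinkB top r",gp(598,248,.155), gp(537,245,.155),"foot",gp(590,305,0))
print("n",n,"scan org",scan(.1)[0])
for s in(1,-1):
    print("s",s,"grasp",kin.inverse_kinematics(*tcp([.5507,.3601,0],yawR(19.2),s)),"up",kin.inverse_kinematics(*tcp([.5507,.3601,.15],yawR(19.2),s)))
    for d in(.08,.1,.16):
        for roll in (0,):print(" scan",d,roll,kin.inverse_kinematics(*tcp(*scan(d,roll),s)))
    for sy in(1,-1):
        for a,u in((-.12,.095),(0,.08)):print(" hang",sy,a,kin.inverse_kinematics(*tcp(*hang(.5465,-.3894,8.57,a,u,sy),s)))
E
```

```text
jar [ 0.776 -0.01   0.095] beaker [ 0.745 -0.238  0.09 ] weight [ 0.663 -0.008  0.044] brush [ 0.604 -0.14   0.02 ] [ 0.772 -0.123  0.02 ] carton [0.774 0.195 0.07 ] calc [0.613 0.16  0.014]
pinkA front [0.469 0.538 0.13 ] [0.502 0.481 0.11 ] rear [0.378 0.436 0.155]
pinkB top r [0.404 0.357 0.155] [0.397 0.218 0.155] foot [0.421 0.363 0.   ]
n [ 0.815 -0.08   0.574] scan org [ 0.665 -0.     0.132]
s 1 grasp [ 31.546  32.177  80.273  -0.     67.549 102.346] up [ 31.546  27.883  66.186  -0.     85.93  102.346]
 scan 0.08 0 [  2.935   2.806 121.301 -13.299  21.721 -70.606]
 scan 0.1 0 [  2.565   3.517 118.562 -11.725  23.634 -72.531]
 scan 0.16 0 [  1.624   5.965 110.17   -8.464  29.344 -76.682]
 hang 1 -0.12 [-44.589  19.453  87.347   0.     73.199 -53.159]
 hang 1 0 [-36.332  27.328  76.968   0.     75.704 -44.902]
 hang -1 -0.12 [-44.821  19.74   86.915  -0.     73.345 126.609]
 hang -1 0 [-36.574  27.589  76.529  -0.     75.883 134.856]
s -1 grasp [ 31.546  32.177  80.273  -0.     67.549 -77.654] up [ 31.546  27.883  66.186  -0.     85.93  -77.654]
 scan 0.08 0 [  2.935   2.806 121.301 -13.299  21.721 109.394]
 scan 0.1 0 [  2.565   3.517 118.562 -11.725  23.634 107.469]
 scan 0.16 0 [  1.624   5.965 110.17   -8.464  29.344 103.318]
 hang 1 -0.12 [-44.589  19.453  87.347  -0.     73.199 126.841]
 hang 1 0 [-36.332  27.328  76.968  -0.     75.704 135.098]
 hang -1 -0.12 [-44.821  19.74   86.915   0.     73.345 -53.391]
 hang -1 0 [-36.574  27.589  76.529   0.     75.883 -45.144]
```

```bash
python3 - <<'E'
from poses import *
from fit import C,ray
from bench import bot,command_gripper,sensors,vision
import cv2
def gp(u,v,z):
    o,d=ray(C["scene"],u/1.4,v/1.4);return (o+d*(z-o[2])/d[2]).round(3)
print("purple",gp(313,193,.193),gp(318,240,.18),"teal",gp(163,241,.193),gp(140,266,.18))
R=yawR(19.2);o=np.array([.5507,.3601,0])
bot.move_ptp(*tcp(o+[0,0,.10],R,1))
cv2.imwrite("w.png",vision.capture("wrist")[:,:,::-1])
print(bot.move_linear(tcp(o,R,1)[0],feed=.12,threshold=8))
command_gripper(0.0); s=sensors.sense();print(s["width"]*.091,s["finger_force"],s["force"],s["t"],s["tcp_pos"],tcp(o,R,1)[0])
bot.move_linear(tcp(o+[0,0,.15],R,1)[0],feed=.12)
s=sensors.sense();print(s["width"]*.091,s["force"],s["moment"],s["t"])
a=vision.capture("scene")[:,:,::-1];b=vision.capture("side")[:,:,::-1]
from tile import crop
f=np.zeros((600,800,3),np.uint8);A=crop(a,380,110,130,150,3);B=crop(b,160,40,120,130,3);f[:450,:390]=A;f[:390,395:755]=B
cv2.imwrite("pics/grasp.png",f)
E
```

```text
purple [ 0.227 -0.349  0.193] [ 0.441 -0.297  0.18 ] teal [ 0.484 -0.652  0.193] [ 0.57  -0.673  0.18 ]
False
0.043882958224762715 29.962941706180573 [-0.36753688 -0.88641196 -0.05285192] 3.6583 [0.58286041 0.37120035 0.13095363] [0.5828088  0.37128147 0.131     ]
0.04380085135034584 [ 0.13064341 -0.52797402 -3.17456703] [-0.06356742  0.14132368 -0.01160516] 5.0583
```

View pics/grasp.png

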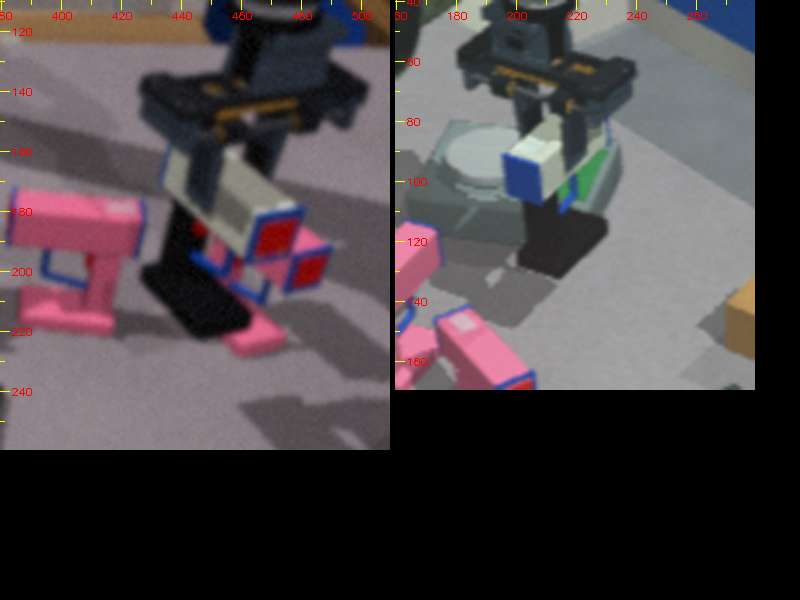

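Scanner is held (width 43.9 mm), level, window corners at raw (463,182),(481,178.3),(479,194),(462.3,198). Compare with the prediction, then go to the scan pose.

```bash
python3 - <<'E'
from poses import *
from fit import C,proj
from bench import bot,sensors,vision,kin
import cv2
o=np.array([.5507,.3601,.15]);R=yawR(19.2)
P=o+(R@(np.array([(110,-22,155),(110,22,155),(110,22,105),(110,-22,105)]).T/1000)).T
print(proj(C["scene"],P).round(1))
mid=yawR(100)
bot.move_ptp(*tcp([.60,.20,.20],mid,1))
bot.move_ptp(*tcp(*scan(.17),1))
bot.move_linear(*tcp(*scan(.10),1),feed=.08)
s=sensors.sense();print(s["t"],s["tcp_pos"],tcp(*scan(.1),1)[0],s["width"]*.091,s["force"])
a=vision.capture("scene")[:,:,::-1];b=vision.capture("side")[:,:,::-1]
s2,R2=scan(.1)
for n in("scene","side"):print(n,proj(C[n],np.array([LABEL,s2+R2@[.11,0,.13],s2+R2@[.11,.022,.155],s2+R2@[.11,-.022,.155],s2+R2@[-.03,.022,.155],s2+R2@[-.03,-.022,.155]])).round(1).tolist())
from tile import crop
f=np.zeros((600,800,3),np.uint8);f[:600,:396]=crop(a,270,100,99,150,4);f[:600,400:800]=crop(b,190,80,100,150,4)
cv2.imwrite("pics/scan.png",f)
E
```

```text
[[466.2 181.2]
 [481.3 178.6]
 [476.3 194.6]
 [461.6 197.3]]
8.975 [0.56320934 0.01003599 0.2205217 ] [0.56240833 0.00998772 0.2197736 ] 0.043850903656964674 [-0.18942323 -0.04546062 -3.9118714 ]
scene [[324.4, 186.4], [322.7, 185.3], [316.4, 176.7], [330.5, 177.8], [312.8, 173.9], [328.6, 175.1]]
side [[246.5, 203.3], [268.3, 178.1], [268.7, 178.8], [259.9, 171.0], [299.9, 142.7], [290.7, 135.3]]
```

View pics/scan.png

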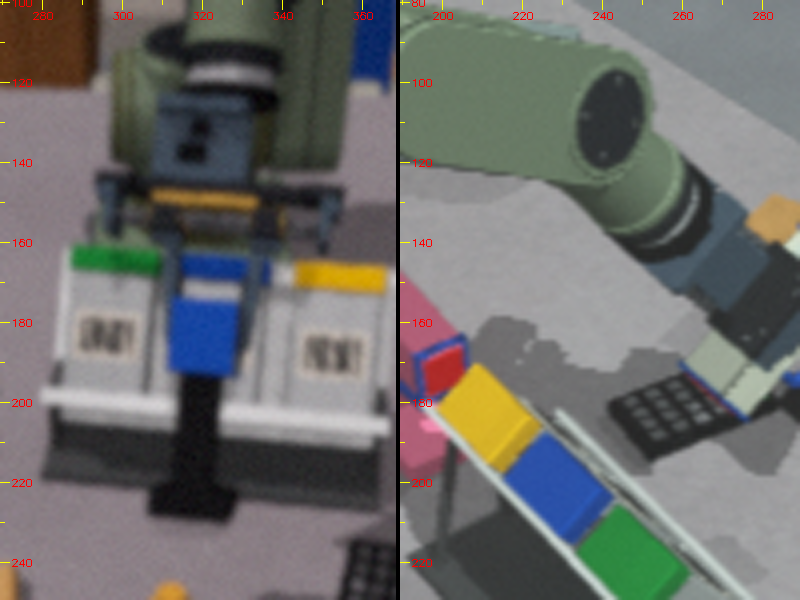

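Scan view: rear face centre at raw (321,183.5), top edge row 174 and window-frame corner in side (260.5,171), all matching prediction within 1 px; label axis aligned. Hold, then go to the hook approach and check.

```bash
python3 - <<'E'
from poses import *
from fit import C,proj
from bench import bot,sensors,vision
import cv2
bot.wait(2.3)
bot.move_linear(*tcp(*scan(.19),1),feed=.15)
H=(.5465,-.3894,8.57)
bot.move_ptp(*tcp([.52,-.15,.24],yawR(130),1))
bot.move_ptp(*tcp(*hang(*H,-.12,.24,1),1))
bot.move_linear(tcp(*hang(*H,-.12,.096,1),1)[0],feed=.12)
s=sensors.sense();print(s["t"],s["tcp_pos"],s["force"],s["width"])
a=vision.capture("scene")[:,:,::-1];b=vision.capture("side")[:,:,::-1];w=vision.capture("wrist")[:,:,::-1]
o,R=hang(*H,-.12,.096,1)
M=np.array([(110,22,155),(-30,22,155),(-30,-22,155),(64,0,58),(14,0,58)])/1000
h=np.array([.5465,-.3894,.18]);ax=yawR(8.57)[:,0]
for n in("scene","side"):print(n,proj(C[n],o+M@R.T).round(1).tolist(),"rod",proj(C[n],np.array([h-.042*ax,h+.068*ax])).round(1).tolist())
from tile import crop
f=np.zeros((600,800,3),np.uint8);f[:400,:400]=crop(a,150,130,100,100,4);f[:400,400:]=crop(b,320,180,100,100,4);f[400:]=cv2.resize(w,(267,200)).shape and np.pad(cv2.resize(w,(267,200)),((0,0),(0,533),(0,0)))
cv2.imwrite("pics/hook.png",f)
E
```

```text
15.5417 [ 0.42795096 -0.40562547  0.22789486] [-0.03758412  0.44288131 -2.78319703] 0.48392417052971226
scene [[216.7, 145.2], [173.7, 147.4], [171.7, 153.9], [205.8, 174.7], [190.9, 175.5]] rod [[192.8, 181.1], [188.9, 201.1]]
side [[330.1, 243.7], [378.5, 271.3], [388.0, 260.2], [347.0, 271.8], [363.3, 281.4]] rod [[374.5, 253.3], [395.7, 229.3]]
```

View pics/hook.png

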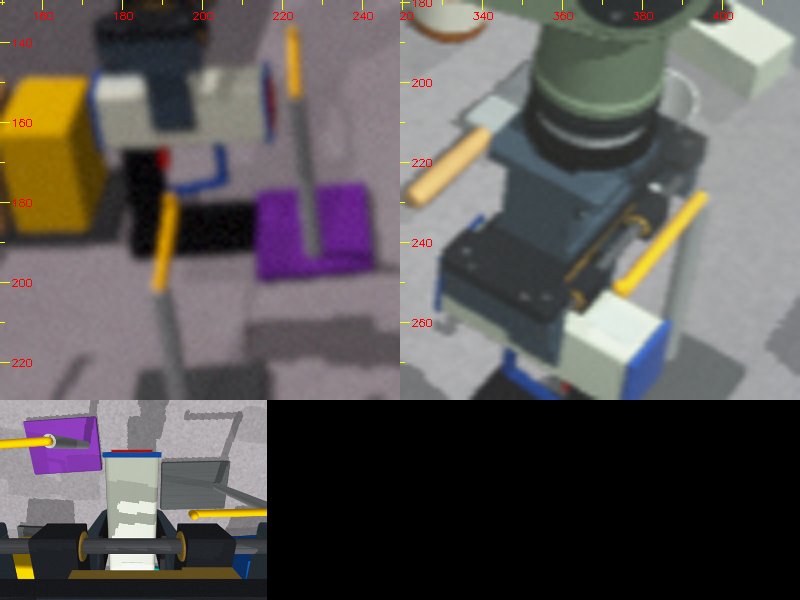

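Hook view: scanner upright beside the stand; scene rod tip (193,179), side tip (375,252); matches prediction, and the wrist picture shows the rod at about raw (405,241)–(560,237). I'll refine the rod line from the wrist image.

```bash
python3 - <<'E'
from poses import *
from fit import ray,proj
from bench import bot,sensors,vision
import cv2
np.set_printoptions(suppress=True,precision=4)
c=vision.get_calibration("wrist");w=vision.capture("wrist")
hsv=cv2.cvtColor(w,cv2.COLOR_RGB2HSV);m=cv2.inRange(hsv,(18,150,120),(32,255,255));m[:,:385]=0;m[:200]=0;m[290:]=0
cols=[x for x in range(385,560) if (m[:,x]>0).sum()>4]
mid=[np.nonzero(m[:,x])[0].mean() for x in cols];wd=[(m[:,x]>0).sum() for x in cols]
k,b=np.polyfit(cols[25:],mid[25:],1);print(cols[0],cols[-1],k,b,wd[30],wd[-5])
def at(u,z=.18):
    o,d=ray(c,u,k*u+b);return o+d*(z-o[2])/d[2]
p,q=at(440),at(555);print("tip",at(cols[0],.19),p,q,"yaw",np.degrees(np.arctan2(*(q-p)[1::-1])))
h=np.array([.5465,-.3894,.18]);ax=yawR(8.57)[:,0];y=yawR(8.57)[:,1]
print("lateral offset vs model",(p-h)@y,(q-h)@y,"tip along",(at(cols[0],.19)-h)@ax)
# scanner front upper corners seen at raw about (216,114),(337,114)
o,R=hang(.5465,-.3894,8.57,-.12,.096,1)
print(proj(c,o+np.array([(110,22,155),(110,-22,155)])/1000@R.T))
E
```

```text
396 559 -0.021598373475132934 247.4609008445418 16 16
tip [ 0.4968 -0.3941  0.19  ] [ 0.528  -0.3926  0.18  ] [ 0.5985 -0.3804  0.18  ] yaw 9.855489226907233
lateral offset vs model -0.0004402812704052703 0.0011659834482818676 tip along -0.049810831714647216
[[220.5169 109.0008]
 [337.6957 108.9504]]
```

```bash
python3 - <<'E'
from poses import *
from bench import bot,sensors,vision,command_gripper
import cv2
H=(.5465,-.3894,9.2)
hit=bot.move_linear(*tcp(*hang(*H,-.002,.096,1),1),feed=.06,threshold=6)
s=sensors.sense();print("insert hit",hit,s["t"],s["tcp_pos"],s["force"])
if not hit:
    hit=bot.move_linear(tcp(*hang(*H,-.002,.077,1),1)[0],feed=.02,threshold=3)
    s=sensors.sense();print("lower hit",hit,s["t"],s["tcp_pos"],"expect z .211",s["force"])
a=vision.capture("scene")[:,:,::-1];b=vision.capture("side")[:,:,::-1]
from tile import crop
cv2.imwrite("pics/in.png",np.hstack([crop(a,150,130,100,110,4),crop(b,320,180,100,110,4)]))
E
```

```text
insert hit False 17.8583 [ 0.5439744  -0.38780948  0.22705956] [ 1.16466489 -0.2776377  -3.5135168 ]
lower hit True 18.6167 [ 0.54415475 -0.38765971  0.21069095] expect z .211 [-0.33739154  0.14225284  5.44797937]
```

View pics/in.png

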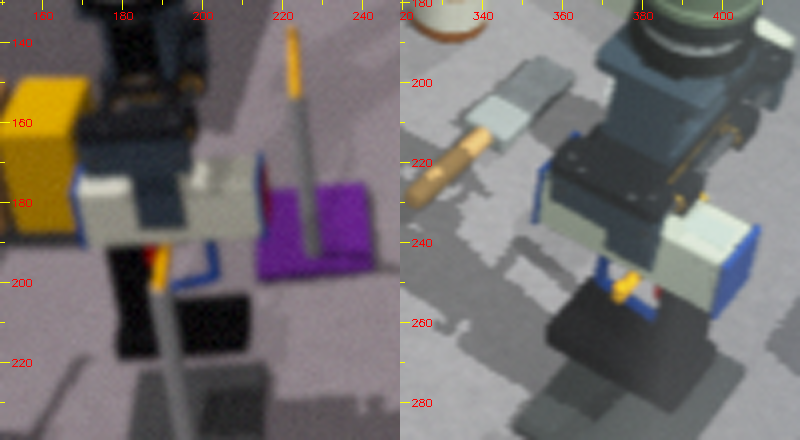

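The rod runs through the guard (scene rod at (190,195) between grip 185 and bar 203; side shows the tip emerging at (375,252)), and contact is at the expected height. Release.

```bash
python3 - <<'E'
from bench import bot,sensors,vision,command_gripper
import cv2,numpy as np
command_gripper(1.0)
p=sensors.sense()["tcp_pos"]
bot.move_linear(p+[0,0,.14],feed=.08); bot.wait(2)
s=sensors.sense();print(s["t"],s["force"],s["width"])
ims=[vision.capture(n)[:,:,::-1] for n in("scene","side")]
bot.wait(1);b2=vision.capture("side")[:,:,::-1]
print("motion diff",np.abs(cv2.GaussianBlur(b2,(5,5),0).astype(int)-cv2.GaussianBlur(ims[1],(5,5),0))[210:290,340:410].mean())
from tile import crop
cv2.imwrite("pics/out.png",np.hstack([crop(ims[0],150,130,100,110,4),crop(ims[1],320,180,100,110,4)]))
E
```

```text
23.4667 [-0.31219364 -0.24148984 -0.23056289] 0.9944705597463277
motion diff 0.29886904761904765
```

View pics/out.png

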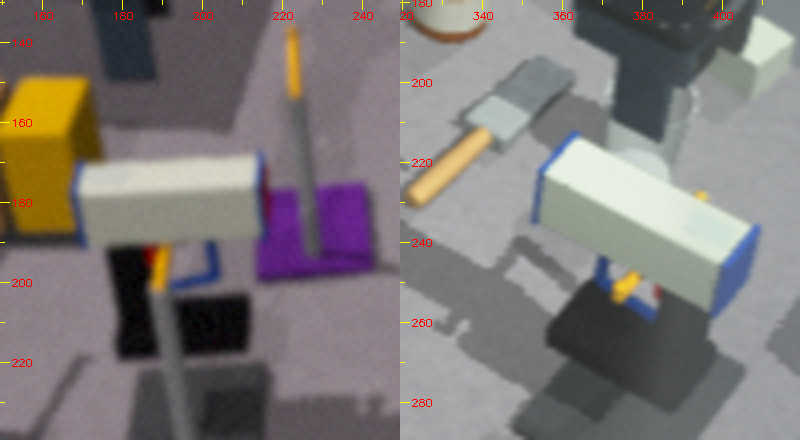

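The scanner hangs level and still on the rod, with the gripper clear above it.

```bash
python3 -c "
from bench import finish_job
print(finish_job())"
```

```text
the job is handed in; nothing more can be done
None
```

The scanner was held about 10 cm from the blue tin's label for 2.3 s, then hung on the dark-based stand's hook and released; the final pictures show it hanging level and still with the gripper clear, and I handed the job in with no verdict returned.

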